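# Put the mixed-up lids back on their topping pans

### The job

After washing up, the three lids of the topping pans were put on the wrong pans. Put each lid squarely on the pan of its own shape (round on round, square on square, oblong on oblong) so that it covers the opening; set one lid aside on the free white cutting board on the way. Set the lids down rather than dropping them, never lay one on the bare counter, and leave the bottle, bowl and cup where they stand.

Things in the scene. Friction and masses are not known exactly. Their poses are not given: they have to be found in the camera images.
- round_lid: Loose flat round metal lid, 110 mm in diameter, 5 mm thick, with a black upright cylindrical knob in the middle, 24 mm in diameter, standing 30 mm above the plate. Starts on the square pan. About 0.11 to 0.23 kg. Origin: centre of the lid's underside; z up through the grip.
- square_lid: Loose flat square metal lid, 108 x 108 mm, 5 mm thick, with a black upright bar grip in the middle: 40 mm long along the lid's x, 12 mm thick along its y, standing 30 mm above the plate. Starts on the oblong pan. About 0.13 to 0.27 kg. Origin: centre of the lid's underside; z up through the grip.
- oblong_lid: Loose flat oblong metal lid, 140 mm along its x, 84 mm along its y, 5 mm thick, with a black upright bar grip in the middle: 40 mm long along x, 12 mm thick along y, standing 30 mm above the plate. Starts on the round pan. About 0.13 to 0.27 kg. Origin: centre of the lid's underside; z up through the grip.
- round_pan: Round shallow dark steel pan, 130 mm outer diameter over the rim, opening 84 mm in diameter. Its origin is the centre of its underside on the counter. Its flat top rim stands 40 mm above the counter. Fixed to the counter.
- square_pan: Square shallow dark steel pan, 128 x 128 mm over the rim, opening 84 x 84 mm, sides along its x and y. Its origin is the centre of its underside on the counter. Its flat top rim stands 40 mm above the counter. Fixed to the counter.
- oblong_pan: Oblong shallow dark steel pan, 160 mm along its x and 104 mm along its y over the rim, opening 116 x 60 mm. Its origin is the centre of its underside on the counter. Its flat top rim stands 40 mm above the counter. Fixed to the counter.
- board: White plastic cutting board, 170 mm along its x, 130 mm along its y, 15 mm thick, empty at the start, fixed to the counter: the free spot. Origin: centre of its underside on the counter.
- bottle: Bystander: white sauce bottle with a red cap, 54 mm in diameter, 140 mm tall, loose. Origin: centre of its underside.
- bowl: Bystander: steel bowl, 110 mm in diameter, 45 mm tall, loose. Origin: centre of its underside.
- cup: Bystander: small white cup, 60 mm in diameter, 60 mm tall, loose. Origin: centre of its underside.
Not all that is in view belongs to the job. Leave any orange or turquoise look-alike of the oblong_pan alone.

How it is judged (in metres and radians):
On the way:
1. one of the lids is set aside on the cutting board and let go (((horizontal distance between round_lid and board below 0.08 m and height (world z) of round_lid between 0.01 and 0.022 m and angle between round_lid's own z axis and vertical below 0.08 rad and contact force between the fingers and round_lid below 0.05 N and linear speed of round_lid below 0.03 m/s) or (horizontal distance between square_lid and board below 0.08 m and height (world z) of square_lid between 0.01 and 0.022 m and angle between square_lid's own z axis and vertical below 0.08 rad and contact force between the fingers and square_lid below 0.05 N and linear speed of square_lid below 0.03 m/s) or (horizontal distance between oblong_lid and board below 0.08 m and height (world z) of oblong_lid between 0.01 and 0.022 m and angle between oblong_lid's own z axis and vertical below 0.08 rad and contact force between the fingers and oblong_lid below 0.05 N and linear speed of oblong_lid below 0.03 m/s))), for 0.2 s.
At the end, for the whole second after the job is handed in: Each lid lies flat on the rim of the pan of its own shape, centred to within 10 mm, the square and the oblong lid turned to match their pans to within 0.17 rad (the square one any of four ways, the oblong one either way round), all released and at rest (horizontal distance between round_lid and round_pan below 0.01 m and z of round_lid in the frame of round_pan between 0.037 and 0.043 m and angle between each of round_lid, square_lid, oblong_lid's own z axis and vertical below 0.05 rad and linear speed of each of round_lid, square_lid, oblong_lid below 0.02 m/s and contact force between the fingers and round_lid below 0.05 N and horizontal distance between square_lid and square_pan below 0.01 m and z of square_lid in the frame of square_pan between 0.037 and 0.043 m and contact force between the fingers and square_lid below 0.05 N and horizontal distance between oblong_lid and oblong_pan below 0.01 m and z of oblong_lid in the frame of oblong_pan between 0.037 and 0.043 m and contact force between the fingers and oblong_lid below 0.05 N and (angle between the x axis of square_lid and the x axis of square_pan, either way round below 0.17 rad or angle between the x axis of square_lid and the y axis of square_pan, either way round below 0.17 rad) and angle between the x axis of oblong_lid and the x axis of oblong_pan, either way round below 0.17 rad); the robot touches nothing.
It fails at once if a lid lies on or touches down on the bare counter (height (world z) of any of round_lid, square_lid, oblong_lid below 0.007 m).
It fails at once if a lid is dropped (falls faster than 0.6 m/s with no finger on it, a fall of about 2 cm) ((contact force between the fingers and round_lid below 0.01 N and linear speed of round_lid above 0.6 m/s) or (contact force between the fingers and square_lid below 0.01 N and linear speed of square_lid above 0.6 m/s) or (contact force between the fingers and oblong_lid below 0.01 N and linear speed of oblong_lid above 0.6 m/s)).
It fails at once if the bottle, bowl or cup is moved by more than 3 cm or tipped (distance of any of bottle, bowl, cup from where it was at the start of the episode above 0.03 m or angle between any of bottle, bowl, cup's own z axis and vertical above 0.35 rad).
It also fails if it takes over 120 s, if anything falls off the work surface, if the arm or the gripper's body presses on something with over 40 N, if the wrist force passes 120 N, or if a joint passes its speed limit or range.

### The arm

A 6-joint arm with a two-finger parallel gripper is mounted at the origin on the work surface. World frame = base frame: x ahead of the robot, y to its left, z up, the work surface at z = 0. Lengths are in m, angles in degrees, forces in N, time in s.
With the tool pointing down it reaches from about 0.4 to 0.825 m from the base axis. Payload 7 kg.
Tool frame: the origin (TCP) lies on the mounting face of the last link; the fingertips stand 178 mm ahead of it and the grasp point (between the pads) lies 159 mm ahead of it; z points along the fingers, y is the direction in which the jaws open and shut (so a half turn about z gives the same grasp; the last joint's range is limited). The gripper opens to 88 mm and grips with 3 to 60 N. Pads are 19 mm wide; open, the fingers measure 130 mm over their backs; the gripper's body (78 mm by 193 mm) begins 47 mm behind the grasp point.
Start: joints at [92.538, 20.546, 0.682, 0, -70.136, -16.507], TCP at [0.163, 0.655, 0.405] pointing down, gripper open.
Joint ranges: [-176.03, 176.03], [-82.01, 121.73], [-58.28, 71.71], [-173.87, 95.51], [-174.79, -0.11], [-173.66, 173.66]. Speed limits (degrees/s): [136.94, 136.94, 172.46, 180, 180, 180].

### API

Orientations are given as [roll, pitch, yaw] about the fixed x, y, z axes, in that order (R = Rz(yaw) Ry(pitch) Rx(roll)).
In Python, from plant import r gives the robot as it stands. The module is installed in compiled form; this text tells all that it offers.
- The arm moves only by the tool carry_out, never from a script. Its argument "plan" is a list of rows, each a list of 3 entries, a list of its own where there are three numbers: the shift along the tool's x, y, z in m, then the turn, a rotation vector about the tool's x, y, z in degrees, then the closure in counts, from 0 (fully open) to 255 (shut). In form: [[[x, y, z], [ax, ay, az], hand], ...]. A call has 1 to 12 rows; each row shifts and turns the commanded pose from where the row before left it, along the tool's axes as they then stand; what a row does not reach is not made up. A row lasts 1/12 s, in which the tool goes at most 41.7 mm and 7.16 degrees, less where a joint would pass 70% of its speed; a pose out of reach is approached as far as the arm can. A call is refused whole if a number of a shift passes 0.0417 or a number of a turn 7.16, either way. A call with a gripper value outside its range is refused whole. The fingers move at their own pace and stop on an object; "grip_force" is the grip in N (left out, the last holds). Time passes only in rows, so rows that do not move let the fingers close. It gives the time, the measured TCP pose, the force and the opening at its end, in the units of the state.
- r.get_state(): the state, without advancing time (a new reading comes with each control period).
- r.capture(name): name is "scene" or "top" or "wrist"; returns the picture (384x512x3 uint8, red, green, blue); there is no depth.
- r.get_calibration(name): a dict with "K" (3x3 intrinsics, pixels), "rvec" (rotation vector, rad) and "tvec" (3), from world to camera coordinates, as OpenCV has them. Camera axes: x right, y down, z forward; pixel columns grow to the right and rows downward; lengths in m; the calibration is good to about 2 mm. The wrist camera is an equidistant fisheye: a pixel r from the principal point sees the ray r / f radians off the axis. A picture is of the moment at which its call begins: read the wrist's pose just before it. get_calibration takes no time and is no camera call; for the wrist camera it gives the pose at the moment of the call.
- r.close_job(): hands the job in, once; it reports no verdict.
The state is a dict: "time_s": time; "joints": joint angles; "qd": joint speeds; "joint_torque": joint torques, N m; "tcp_pos": TCP position; "eef_rot": TCP orientation; "contact_force": force on the tool from outside, world axes, zero at the start; "moment": the same for the moment, N m; "gripper_width": finger opening in m.
Only numpy, scipy, OpenCV 4.12 (cv2) and the standard library are available. Lean on these libraries where they do the work, as an engineer would, in place of code of your own. Each camera call takes 0.05 s, during which the arm holds its last target. There are 200 camera calls.

## Working session

There is one attempt and no reset: what is moved stays moved. The work goes in short steps, Python scripts to look and compute and a tool call to move; the robot and the scene stay as the last step left them, time stands still between calls to the robot, and variables do not carry over. Pictures are saved under pics/ and viewed, about 12 in all and at most 16, crops included, and the job is handed in when it is done.

Besides the shell and the picture viewer there is one more tool, called after "Emit:" as a command line: name --argument value ..., lists and objects as JSON in quotes. carry_out: Moves the arm, as the interface text tells. Its arguments: {"type":"object","properties":{"plan":{"type":"array","items":{"type":"array"}},"grip_force":{"type":"number"}},"required":["plan"]}

```bash
mkdir -p pics
python3 - <<'E'
from plant import r
import cv2
print(r.get_state())
for n in("scene","top"):
    im=r.capture(n); cv2.imwrite(f"pics/{n}0.png",cv2.cvtColor(im,cv2.COLOR_RGB2BGR)); print(n,r.get_calibration(n))
print(r.get_calibration("wrist"))
t=cv2.imread("pics/top0.png"); cv2.imwrite("pics/top0b.png",cv2.resize(t,(800,600),interpolation=cv2.INTER_CUBIC))
E
```

```text
{'time_s': 0.0, 'joints': array([ 9.25375606e+01,  2.05905651e+01,  6.31280293e-01, -2.05366374e-02,
       -7.01362393e+01, -1.65083303e+01]), 'qd': array([-0.02104302,  0.07377854, -0.09398242,  0.04258175,  0.03980339,
        0.00713963]), 'joint_torque': array([ 8.63644673e-04, -5.82716274e+01,  2.93061072e+01,  6.99706972e+00,
        7.16474999e-03, -1.50871174e-04]), 'tcp_pos': array([0.16290032, 0.65482687, 0.40371201]), 'eef_rot': array([ 1.79902927e+02, -8.63653258e-03, -1.39777565e+01]), 'contact_force': array([-0.01289738,  0.53826955, -0.20483892]), 'moment': array([ 0.00481148, -0.03482742,  0.01028591]), 'gripper_width': 0.08757571848134157}
scene {'K': array([[403.19856857,   0.        , 258.22442411],
       [  0.        , 403.19856857, 189.52453113],
       [  0.        ,   0.        ,   1.        ]]), 'rvec': array([ 1.21033021,  2.33313578, -0.96807866]), 'tvec': array([ 0.31131473, -0.26525082,  1.55759669])}
top {'K': array([[390.93140079,   0.        , 249.80666582],
       [  0.        , 390.93140079, 184.18461211],
       [  0.        ,   0.        ,   1.        ]]), 'rvec': array([ 2.16765956, -2.11349585,  0.15471023]), 'tvec': array([-0.01982315,  0.53061988,  1.12428003])}
{'K': array([[297.31863964,   0.        , 258.06716966],
       [  0.        , 297.31863964, 193.46897883],
       [  0.        ,   0.        ,   1.        ]]), 'rvec': array([-1.82464708,  2.33510513,  0.30902635]), 'tvec': array([ 0.67444452, -0.03342861,  0.38821273])}
```

View pics/top0b.png

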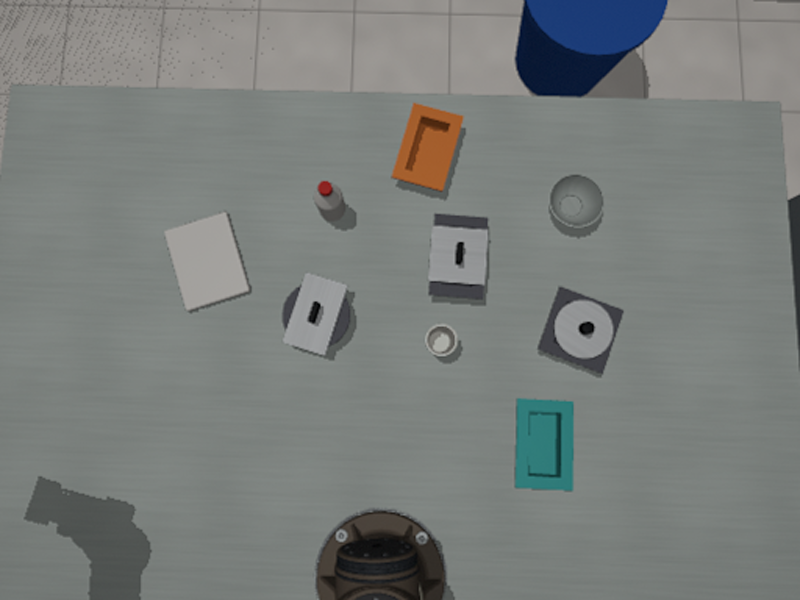

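View pics/scene0.png

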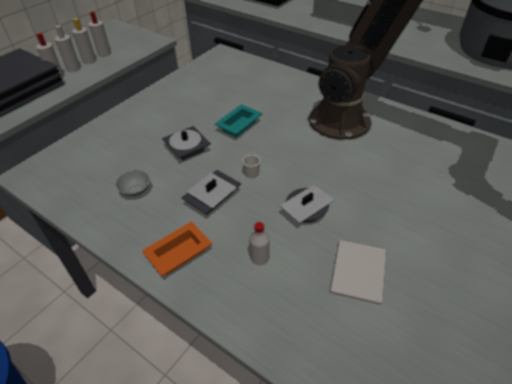

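Top view shows, in 800x600 pixels: oblong lid on the round pan (318,313), square lid on the oblong pan (459,256), round lid on the square pan (582,330), board (207,262), bottle (327,195), bowl (576,203) and cup (441,340). The scene view agrees. Next I rectify each object to its own plane.

```bash
cat > h.py <<'E'
import cv2, numpy as np
from plant import r
def P(name):
    c=r.get_calibration(name); R=cv2.Rodrigues(c["rvec"])[0]; return c["K"],R,c["tvec"]
def ground(name,uv,z):
    K,R,t=P(name); d=R.T@np.linalg.inv(K)@np.array([uv[0],uv[1],1.]); o=-R.T@t
    return (o+d*(z-o[2])/d[2])[:2]
def ortho(name,im,cx,cy,z,half=.1,s=1500,fish=False):
    n=int(2*half*s); g=(np.arange(n)+.5)/s-half
    # rows: x decreasing downward, cols: y decreasing to the right
    X=cx-np.repeat(g[:,None],n,1); Y=cy-np.repeat(g[None,:],n,0)
    p=np.stack([X,Y,np.full_like(X,z)],-1).reshape(-1,3)
    K,R,t=P(name); q=p@R.T+t
    if fish:
        rr=np.hypot(q[:,0],q[:,1]); k=np.arctan2(rr,q[:,2])/np.maximum(rr,1e-9)
        a=q[:,:2]*k[:,None]
    else: a=q[:,:2]/q[:,2:]
    u=(a*[K[0,0],K[1,1]]+K[:2,2]).astype(np.float32).reshape(n,n,2)
    return cv2.remap(im,u[...,0],u[...,1],cv2.INTER_CUBIC)
E
python3 - <<'E'
from h import *
px={"board":(207,262,.015),"round_pan":(318,313,.04),"oblong_pan":(459,256,.04),"square_pan":(582,330,.04),
"bottle":(327,188,.14),"bowl":(576,203,.045),"cup":(441,340,.06)}
im=cv2.imread("pics/top0.png"); T=[]
for k,(u,v,z) in px.items():
    g=ground("top",((u+.5)*.64-.5,(v+.5)*.64-.5),z); print(k,g.round(3))
    if len(T)<4:
        c=g.round(2); t=ortho("top",im,*c,z)
        cv2.putText(t,f"{k} {c}",(3,12),0,.4,(0,0,255)); T.append(t)
K,R,t=P("top"); print("cam",-R.T@t)
cv2.imwrite("pics/o.png",np.vstack([np.hstack(T[:2]),np.hstack(T[2:])]))
E
```

```text
board [0.577 0.355]
round_pan [0.48 0.13]
oblong_pan [ 0.596 -0.136]
square_pan [ 0.46  -0.369]
bottle [0.694 0.111]
bowl [ 0.706 -0.361]
cup [ 0.433 -0.102]
cam [ 0.3570074  -0.01531995  1.19091016]
```

View pics/o.png

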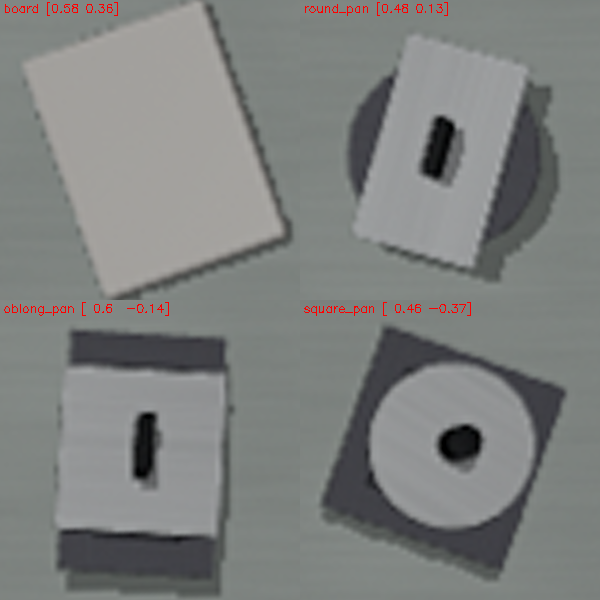

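The rectified tiles show clean edges: the lids are bright, the pans dark and the board light. I fit them numerically.

```bash
cat > fit.py <<'E'
from h import *
S=3000
def w(pt,c,half): return np.array([c[0]-((pt[1]+.5)/S-half),c[1]-((pt[0]+.5)/S-half)])
def big(m):
    cs,_=cv2.findContours(m.astype(np.uint8),cv2.RETR_EXTERNAL,cv2.CHAIN_APPROX_NONE); return max(cs,key=cv2.contourArea)
def rect(m,c,half):
    b=cv2.boxPoints(cv2.minAreaRect(cv2.convexHull(big(m)))); b=np.array([w(p,c,half) for p in b])
    e=[b[1]-b[0],b[2]-b[1]]; l=[np.linalg.norm(x) for x in e]; i=int(l[1]>l[0])
    return b.mean(0),np.degrees(np.arctan2(*e[i][::-1]))%180,sorted(l)
def disc(m,c,half):
    (p,rad)=cv2.minEnclosingCircle(cv2.convexHull(big(m))); 
    h=cv2.moments(cv2.convexHull(big(m))); q=(h['m10']/h['m00'],h['m01']/h['m00'])
    return w(p,c,half),w(q,c,half),2*rad/S
E
python3 - <<'E'
from fit import *
im=cv2.imread("pics/top0.png")
def g(c,z,half=.11): return ortho("top",im,*c,z,half,S).astype(int)
bright=lambda o:(o.min(2)>132)
def dark(o): return (o.max(2)<95)&(o[...,0]-o[...,1]>-2)   # pans
c=(.58,.36);o=g(c,.015,.13); print("board",rect(o.min(2)>145,c,.13))
c=(.48,.13);o=g(c,.045); print("oblong lid",rect(bright(o),c,.11))
c=(.6,-.14);o=g(c,.045); print("square lid",rect(bright(o),c,.11))
o=g(c,.04); print("oblong pan",rect(dark(o)|bright(o)&0,c,.11))
c=(.46,-.37);o=g(c,.045); print("round lid",disc(bright(o),c,.11))
o=g(c,.04); print("sq pan",rect(dark(o),c,.11))
c=(.48,.13);o=g(c,.04); m=dark(o); print("px",o[155*2,30*2+60],o[75,420])
T=[np.uint8(255*dark(g(c,.04))) for c in((.48,.13),(.6,-.14),(.46,-.37))]+[np.uint8(255*bright(g((.48,.13),.045)))]
t=np.vstack([np.hstack(T[:2]),np.hstack(T[2:])]); cv2.imwrite("pics/m.png",cv2.resize(t,(600,600)))
E
```

```text
board (array([0.58148193, 0.35882106], dtype=float32), np.float32(19.632614), [np.float32(0.12669113), np.float32(0.16548027)])
oblong lid (array([0.47923172, 0.13628986], dtype=float32), np.float32(163.83986), [np.float32(0.08540697), np.float32(0.14338005)])
square lid (array([ 0.59835285, -0.13268217], dtype=float32), np.float32(87.01337), [np.float32(0.10731778), np.float32(0.109210856)])
oblong pan (array([ 0.5299732 , -0.13349445], dtype=float32), np.float32(93.99514), [np.float32(0.04074413), np.float32(0.111428045)])
round lid (array([ 0.46233846, -0.36958663]), array([ 0.46236899, -0.36958833]), 0.1082583516438802)
sq pan (array([ 0.4597995, -0.3652023], dtype=float32), np.float32(160.36324), [np.float32(0.13007885), np.float32(0.13322715)])
px [129 132 127] [130 133 128]
```

View pics/m.png

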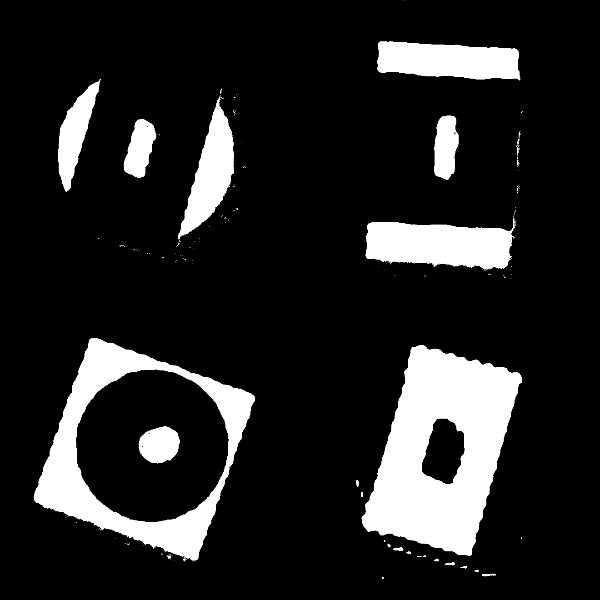

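Run:
```python
from fit import *
from scipy.optimize import least_squares
im=cv2.imread("pics/top0.png")
def g(c,z,half=.11): return ortho("top",im,*c,z,half,S).astype(int)
def pan(c,z):
    o=g(c,z); m=((o.max(2)<90)&(o[...,0]>=o[...,1]+1)).astype(np.uint8)
    m=cv2.morphologyEx(m,cv2.MORPH_OPEN,np.ones((13,13)))
    n,l,s,_=cv2.connectedComponentsWithStats(m); 
    for i in range(1,n):
        if s[i,4]<6000:m[l==i]=0
    return m
for k,c in(("oblong",(.6,-.14)),("square",(.46,-.37)),("round",(.48,.13))):
    m=pan(c,.04); h=cv2.convexHull(np.vstack(cv2.findContours(m,0,1)[0]))
    b=cv2.boxPoints(cv2.minAreaRect(h)); b=np.array([w(p,c,.11) for p in b]); e=[b[1]-b[0],b[2]-b[1]]; l=[np.linalg.norm(x) for x in e];i=int(l[1]>l[0])
    print(k,b.mean(0),np.degrees(np.arctan2(*e[i][::-1]))%180,l)
    if k=="round":
        q=np.array([w(p[0],c,.11) for p in cv2.findContours(m,0,1)[0][0]]+[w(p[0],c,.11) for p in cv2.findContours(m,0,1)[0][1]])
        f=least_squares(lambda p:np.hypot(*(q-p).T)-.065,[.48,.13],loss="soft_l1",f_scale=.001)
        r=np.hypot(*(q-f.x).T)-.065; q2=q[abs(r)<.004]; f=least_squares(lambda p:np.hypot(*(q2-p).T)-.065,f.x); print(f.x,len(q2),len(q),f.cost)
# grips at z=.075 (tops)
for k,c in(("oblong",(.48,.13)),("square",(.6,-.14)),("round",(.46,-.37))):
    o=g(c,.075,.04); m=(o.max(2)<45); print(k,"grip top",rect(m,c,.04) if k!="round" else disc(m,c,.04))
```

```text
oblong [ 0.5969856  -0.13493927] 176.83272 [np.float32(0.16012135), np.float32(0.10417267)]
square [ 0.46130544 -0.36581147] 160.34618 [np.float32(0.12913075), np.float32(0.12901863)]
round [0.47346365 0.13408497] 77.78848 [np.float32(0.09265353), np.float32(0.12900358)]
[0.47674952 0.13338547] 577 1070 0.0005050167494366723
oblong grip top (array([0.47773272, 0.1326478 ], dtype=float32), np.float32(164.0546), [np.float32(0.012957686), np.float32(0.038186222)])
square grip top (array([ 0.5952112 , -0.13270843], dtype=float32), np.float32(178.02507), [np.float32(0.01169421), np.float32(0.041527025)])
round grip top (array([ 0.46185635, -0.36571271]), array([ 0.46114519, -0.3658915 ]), 0.027028488159179687)
```

```bash
cat > go.py <<'E'
import sys,math
from plant import r
# go.py x y z yaw : turn first, then shift (tool axes)
x,y,z,yw=map(float,sys.argv[1:5]); s=r.get_state(); p=s["tcp_pos"]; rot=s["eef_rot"]
d=(yw-rot[2]+180)%360-180; c,n=math.cos(math.radians(yw)),math.sin(math.radians(yw))
dx,dy=x-p[0],y-p[1]; tx,ty,tz=c*dx+n*dy,n*dx-c*dy,p[2]-z
print("t",round(s["time_s"],2),"pos",p.round(4),"rot",rot.round(2),"F",s["contact_force"].round(1),"w",round(s["gripper_width"],4),"q6",s["joints"][5].round(1))
print("tool turn z",round(-d,2),"shift mm",[round(v*1000,1) for v in(tx,ty,tz)],"norm",round(1000*math.sqrt(tx*tx+ty*ty+tz*tz),1))
E
python3 go.py .4777 .1326 .30 -16
```

```text
t 0.1 pos [0.1629 0.6549 0.4038] rot [ 1.7992e+02 -1.0000e-02 -1.3970e+01] F [-0.7  0.2  0. ] w 0.0877 q6 -16.5
tool turn z 2.03 shift mm [np.float64(446.6), np.float64(415.3), np.float64(103.8)] norm 618.6
```

Emit:
carry_out --plan '[[[0,0,0],[0,0,2.03],0],[[0.0203,0.0189,0.0047],[0,0,0],0],[[0.0203,0.0189,0.0047],[0,0,0],0],[[0.0203,0.0189,0.0047],[0,0,0],0],[[0.0203,0.0189,0.0047],[0,0,0],0],[[0.0203,0.0189,0.0047],[0,0,0],0],[[0.0203,0.0189,0.0047],[0,0,0],0],[[0.0203,0.0189,0.0047],[0,0,0],0],[[0.0203,0.0189,0.0047],[0,0,0],0],[[0.0203,0.0189,0.0047],[0,0,0],0],[[0.0203,0.0189,0.0047],[0,0,0],0],[[0.0203,0.0189,0.0047],[0,0,0],0]]' --grip_force 30

```text
time_s: 1.1
tcp_pos: [0.3207, 0.3922, 0.3526]
eef_rot: [180.0, 0.0, -16.0]
contact_force: [0.1, 0.5, -0.4]
gripper_width: 0.088
```

Emit:
carry_out --plan '[[[0.0203,0.0189,0.0047],[0,0,0],0],[[0.0203,0.0189,0.0047],[0,0,0],0],[[0.0203,0.0189,0.0047],[0,0,0],0],[[0.0203,0.0189,0.0047],[0,0,0],0],[[0.0203,0.0189,0.0047],[0,0,0],0],[[0.0203,0.0189,0.0047],[0,0,0],0],[[0.0203,0.0189,0.0047],[0,0,0],0],[[0.0203,0.0189,0.0047],[0,0,0],0],[[0.0203,0.0189,0.0047],[0,0,0],0],[[0.0203,0.0189,0.0047],[0,0,0],0],[[0.0203,0.0189,0.0047],[0,0,0],0],[[0,0,0],[0,0,0],0]]'

```text
time_s: 2.1
tcp_pos: [0.4786, 0.1291, 0.3]
eef_rot: [179.9, 0.1, -16.2]
contact_force: [-0.6, 0.1, -0.3]
gripper_width: 0.0873
```

```bash
python3 go.py .4777 .1326 .227 -16
python3 - <<'E'
from h import *
im=r.capture("wrist")[...,::-1].copy()
o=ortho("wrist",im,.478,.133,.075,.1,1900,fish=True)
cv2.drawMarker(o,(190,190),(0,0,255),0,20)
cv2.imwrite("pics/w1.png",np.hstack([o,cv2.resize(im,(400,300)) if 0 else cv2.copyMakeBorder(cv2.resize(im,(400,300)),0,80,0,0,0)]))
E
```

```text
t 2.1 pos [0.4786 0.1291 0.3   ] rot [ 1.7988e+02  8.0000e-02 -1.6160e+01] F [-0.6  0.1 -0.3] w 0.0873 q6 36.0
tool turn z -0.16 shift mm [np.float64(-1.8), np.float64(-3.1), np.float64(73.0)] norm 73.1
```

View pics/w1.png

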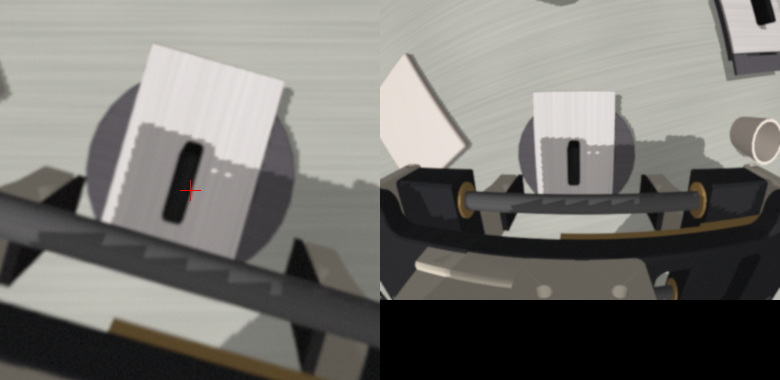

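The wrist view shows the bar grip near the tile centre, at (183,182) against the mark (190,190), about 4 mm off. I measure this numerically now that the arm is at rest.

```bash
python3 - <<'E'
from fit import *
import h
print(r.get_state()["tcp_pos"].round(4))
K,R,t=P("wrist"); print("cam",(-R.T@t).round(4))
im=r.capture("wrist")[...,::-1].copy()
c=(.48,.135)
o=ortho("wrist",im,*c,.075,.04,S,fish=True); m=o.max(2)<45; m[190:]=m[190:]; print("grip",rect(m,c,.04)); 
o2=ortho("wrist",im,*c,.075,.04,S,fish=True); cv2.imwrite("pics/g.png",np.hstack([o,np.uint8(255*np.repeat(m[...,None],3,2))]))
E
python3 go.py .4777 .1326 .227 -16
```

```text
[0.4781 0.1303 0.3004]
cam [0.5443 0.1107 0.2798]
grip (array([0.4823166, 0.1366969], dtype=float32), np.float32(163.92644), [np.float32(0.009907651), np.float32(0.04240478)])
t 2.2 pos [0.4778 0.1313 0.3007] rot [ 1.7995e+02  5.0000e-02 -1.6150e+01] F [-0.2  0.5 -0.7] w 0.0875 q6 35.7
tool turn z -0.15 shift mm [np.float64(-0.5), np.float64(-1.3), np.float64(73.7)] norm 73.8
```

View pics/g.png

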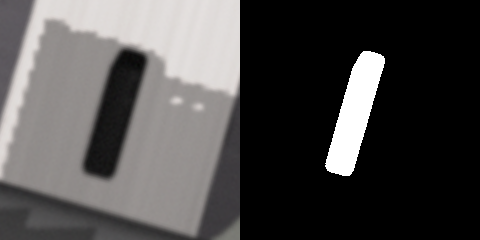

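```bash
python3 go.py .479 .1345 .227 -16
```

```text
t 2.2 pos [0.4778 0.1313 0.3007] rot [ 1.7995e+02  5.0000e-02 -1.6150e+01] F [-0.2  0.5 -0.7] w 0.0875 q6 35.7
tool turn z -0.15 shift mm [np.float64(0.2), np.float64(-3.4), np.float64(73.7)] norm 73.8
```

Emit:
carry_out --plan '[[[0,-0.002,0.0092],[0,0,0],0],[[0,0,0.0092],[0,0,0],0],[[0,0,0.0092],[0,0,0],0],[[0,0,0.0092],[0,0,0],0],[[0,0,0.0092],[0,0,0],0],[[0,0,0.0092],[0,0,0],0],[[0,0,0.0092],[0,0,0],0],[[0,0,0.0092],[0,0,0],0],[[0,0,0],[0,0,0],0],[[0,0,0],[0,0,0],0],[[0,0,0],[0,0,0],0]]'

```text
time_s: 3.12
tcp_pos: [0.4784, 0.1342, 0.2278]
eef_rot: [-180.0, -0.0, -16.0]
contact_force: [0.6, -0.5, 0.0]
gripper_width: 0.0874
```

Emit:
carry_out --plan '[[[0,0,0],[0,0,0],60],[[0,0,0],[0,0,0],120],[[0,0,0],[0,0,0],170],[[0,0,0],[0,0,0],255],[[0,0,0],[0,0,0],255],[[0,0,0],[0,0,0],255],[[0,0,0],[0,0,0],255],[[0,0,0],[0,0,0],255]]'

```text
time_s: 3.78
tcp_pos: [0.4782, 0.1341, 0.2277]
eef_rot: [-180.0, -0.0, -16.0]
contact_force: [0.6, -0.6, -0.5]
gripper_width: 0.0399
```

```bash
python3 go.py .479 .1345 .227 -16
```

```text
t 3.78 pos [0.4782 0.1341 0.2277] rot [-180.   -0.  -16.] F [ 0.6 -0.6 -0.5] w 0.0399 q6 35.6
tool turn z 0.0 shift mm [np.float64(0.7), np.float64(-0.6), np.float64(0.7)] norm 1.1
```

Fingers are still closing (40 mm).

Emit:
carry_out --plan '[[[0,0,0],[0,0,0],255],[[0,0,0],[0,0,0],255],[[0,0,0],[0,0,0],255],[[0,0,0],[0,0,0],255],[[0,0,0],[0,0,0],255],[[0,0,0],[0,0,0],255],[[0,0,0],[0,0,0],255],[[0,0,0],[0,0,0],255]]'

```text
time_s: 4.45
tcp_pos: [0.4783, 0.1342, 0.2277]
eef_rot: [-180.0, -0.0, -16.0]
contact_force: [1.0, -0.1, -0.3]
gripper_width: 0.0114
```

```bash
python3 go.py .479 .1345 .227 -16
```

```text
t 4.45 pos [0.4783 0.1342 0.2277] rot [-1.7999e+02 -1.0000e-02 -1.6000e+01] F [ 1.  -0.1 -0.3] w 0.0114 q6 35.6
tool turn z 0.0 shift mm [np.float64(0.6), np.float64(-0.5), np.float64(0.7)] norm 1.1
```

Emit:
carry_out --plan '[[[0,0,-0.003],[0,0,0],255],[[0,0,-0.006],[0,0,0],255],[[0,0,-0.01],[0,0,0],255],[[0,0,-0.012],[0,0,0],255],[[0,0,-0.012],[0,0,0],255],[[0,0,-0.012],[0,0,0],255],[[0,0,-0.012],[0,0,0],255],[[0,0,-0.006],[0,0,0],255]]'

```text
time_s: 5.12
tcp_pos: [0.4784, 0.1342, 0.3025]
eef_rot: [-179.9, -0.1, -16.0]
contact_force: [0.2, 0.8, -1.9]
gripper_width: 0.0121
```

Emit:
carry_out --plan '[[[0,0,0],[0,0,-3],255],[[0,0,0],[0,0,-5],255],[[0,0,0],[0,0,-5],255],[[0,0,0],[0,0,-5],255],[[0,0,0],[0,0,-5],255],[[0,0,0],[0,0,-5],255],[[0,0,0],[0,0,-5],255],[[0,0,0],[0,0,-2.6],255],[[0,0,0],[0,0,0],255]]'

```text
time_s: 5.87
tcp_pos: [0.478, 0.134, 0.3007]
eef_rot: [180.0, 0.0, 19.7]
contact_force: [0.8, -0.1, -0.9]
gripper_width: 0.0121
```

Emit:
carry_out --plan '[[[0.008,-0.008,0],[0,0,0],255],[[0.016,-0.016,0],[0,0,0],255],[[0.018,-0.019,0],[0,0,0],255],[[0.018,-0.019,0],[0,0,0],255],[[0.018,-0.019,0],[0,0,0],255],[[0.018,-0.019,0],[0,0,0],255],[[0.018,-0.019,0],[0,0,0],255],[[0.018,-0.019,0],[0,0,0],255],[[0.018,-0.018,0],[0,0,0],255],[[0.0147,-0.0141,0],[0,0,0],255],[[0.008,-0.007,0],[0,0,0],255],[[0,0,0],[0,0,0],255]]'

```text
time_s: 6.87
tcp_pos: [0.5822, 0.361, 0.2997]
eef_rot: [180.0, 0.0, 19.6]
contact_force: [0.3, 0.6, -1.7]
gripper_width: 0.0115
```

```bash
python3 go.py .5815 .359 .2037 19.6
python3 - <<'E'
from h import *
for n in("top","scene"): globals()[n]=r.capture(n)[...,::-1].copy()
cv2.imwrite("pics/t2.png",np.hstack([cv2.resize(top,(400,300)),cv2.resize(scene,(400,300))]))
E
```

```text
t 6.87 pos [0.5822 0.361  0.2997] rot [1.7998e+02 1.0000e-02 1.9590e+01] F [ 0.3  0.6 -1.7] w 0.0115 q6 61.5
tool turn z -0.01 shift mm [np.float64(-1.3), np.float64(1.7), np.float64(96.0)] norm 96.0
```

View pics/t2.png

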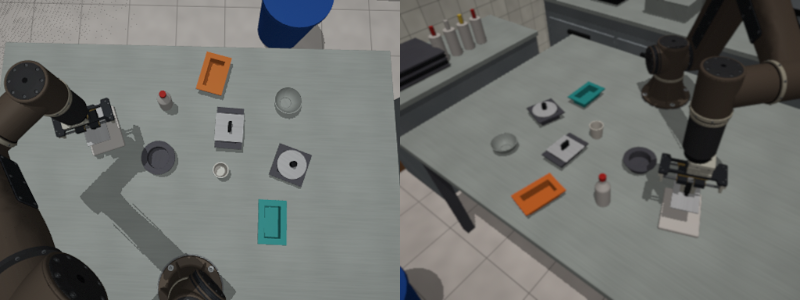

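The lid is held over the board, and the round pan at (158,158) in the left half is now open. I lower the lid.

Emit:
carry_out --plan '[[[-0.0013,0.0017,0.005],[0,0,0],255],[[0,0,0.011],[0,0,0],255],[[0,0,0.012],[0,0,0],255],[[0,0,0.012],[0,0,0],255],[[0,0,0.012],[0,0,0],255],[[0,0,0.012],[0,0,0],255],[[0,0,0.012],[0,0,0],255],[[0,0,0.008],[0,0,0],255],[[0,0,0.006],[0,0,0],255],[[0,0,0.003],[0,0,0],255],[[0,0,0.002],[0,0,0],255],[[0,0,0.001],[0,0,0],255]]'

```text
time_s: 7.97
tcp_pos: [0.581, 0.357, 0.2047]
eef_rot: [-180.0, -0.0, 19.6]
contact_force: [-0.3, -0.4, -1.3]
gripper_width: 0.0119
```

Emit:
carry_out --plan '[[[0,0,0],[0,0,0],255],[[0,0,0.0005],[0,0,0],255],[[0,0,0.0005],[0,0,0],255],[[0,0,0],[0,0,0],255]]'

```text
time_s: 8.3
tcp_pos: [0.5809, 0.3569, 0.204]
eef_rot: [-180.0, -0.0, 19.6]
contact_force: [-0.4, 0.2, -1.4]
gripper_width: 0.0118
```

```bash
python3 go.py .5815 .359 .2027 19.6
python3 - <<'E'
from fit import *
from scipy.optimize import least_squares
im=r.capture("top")[...,::-1].copy(); c=(.477,.1335)
o=ortho("top",im,*c,.04,.11,S).astype(int); m=((o.max(2)<95)&(o[...,0]>=o[...,1]+1)).astype(np.uint8)
m=cv2.morphologyEx(m,cv2.MORPH_OPEN,np.ones((13,13))); print(disc(m,c,.11)); cv2.imwrite("pics/rp.png",o)
E
```

```text
t 8.3 pos [0.5809 0.3569 0.204 ] rot [-1.7999e+02 -3.0000e-02  1.9600e+01] F [-0.4  0.2 -1.4] w 0.0118 q6 61.7
tool turn z 0.0 shift mm [np.float64(1.3), np.float64(-1.7), np.float64(1.3)] norm 2.5
(array([0.47678452, 0.13391887]), array([0.47627406, 0.13366556]), 0.13084134928385416)[ WARN:0@1.608] global loadsave.cpp:1063 imwrite_ Unsupported depth image for selected encoder is fallbacked to CV_8U.
```

Emit:
carry_out --plan '[[[0,0,0.0006],[0,0,0],255],[[0,0,0.0006],[0,0,0],255],[[0,0,0.0004],[0,0,0],255],[[0,0,0],[0,0,0],255]]'

```text
time_s: 8.68
tcp_pos: [0.5809, 0.3569, 0.2027]
eef_rot: [-180.0, -0.0, 19.6]
contact_force: [-1.2, -1.2, 4.9]
gripper_width: 0.0119
```

Emit:
carry_out --plan '[[[0,0,0],[0,0,0],160],[[0,0,0],[0,0,0],120],[[0,0,0],[0,0,0],60],[[0,0,0],[0,0,0],0],[[0,0,0],[0,0,0],0],[[0,0,0],[0,0,0],0],[[0,0,0],[0,0,0],0],[[0,0,0],[0,0,0],0]]'

```text
time_s: 9.35
tcp_pos: [0.5808, 0.3569, 0.202]
eef_rot: [180.0, 0.0, 19.6]
contact_force: [1.3, -0.3, -0.4]
gripper_width: 0.0593
```

```bash
python3 go.py .5815 .359 .31 19.6
```

```text
t 9.35 pos [0.5808 0.3569 0.202 ] rot [180.    0.   19.6] F [ 1.3 -0.3 -0.4] w 0.0593 q6 61.7
tool turn z 0.0 shift mm [np.float64(1.3), np.float64(-1.8), np.float64(-108.0)] norm 108.0
```

Emit:
carry_out --plan '[[[0,0,-0.005],[0,0,0],0],[[0,0,-0.01],[0,0,0],0],[[0,0,-0.015],[0,0,0],0],[[0,0,-0.015],[0,0,0],0],[[0,0,-0.021],[0,0,6],0],[[0,0,-0.021],[0,0,7],0],[[0,0,-0.021],[0,0,7],0],[[0,0,0],[0,0,7],0],[[0,0,0],[0,0,7],0],[[0,0,0],[0,0,5.25],0]]'

```text
time_s: 10.18
tcp_pos: [0.5809, 0.3569, 0.3121]
eef_rot: [-179.9, -0.1, -20.0]
contact_force: [-0.1, -0.3, -0.2]
gripper_width: 0.088
```

Emit:
carry_out --plan '[[[0.00545,0.03,0],[0,0,0],0],[[0.00545,0.03,0],[0,0,0],0],[[0.00545,0.03,0],[0,0,0],0],[[0.00545,0.03,0],[0,0,0],0],[[0.00545,0.03,0],[0,0,0],0],[[0.00545,0.03,0],[0,0,0],0],[[0.00545,0.03,0],[0,0,0],0],[[0.00545,0.03,0],[0,0,0],0],[[0.00545,0.03,0],[0,0,0],0],[[0.00545,0.03,0],[0,0,0],0],[[0.00545,0.03,0],[0,0,0],0],[[0.00545,0.03,0],[0,0,0],0]]'

```text
time_s: 11.18
tcp_pos: [0.521, -0.0055, 0.3114]
eef_rot: [-179.9, -0.1, -19.6]
contact_force: [0.9, 0.1, -0.2]
gripper_width: 0.0874
```

```bash
python3 go.py .4615 -.3658 .31 -19.65
python3 - <<'E'
from fit import *
im=r.capture("top")[...,::-1].copy(); c=(.5815,.359)
o=ortho("top",im,*c,.02,.13,S); cv2.imwrite("pics/b.png",cv2.resize(o,(400,400)))
m=o.min(2)
o=ortho("top",im,*c,.05,.04,S); print("grip",rect(o.max(2)<45,c,.04))
E
```

```text
t 11.18 pos [ 0.521  -0.0055  0.3114] rot [-1.7994e+02 -9.0000e-02 -1.9620e+01] F [ 0.9  0.1 -0.2] w 0.0874 q6 49.4
tool turn z 0.03 shift mm [np.float64(65.1), np.float64(359.3), np.float64(1.4)] norm 365.2
grip (array([0.5922667 , 0.35563332], dtype=float32), np.float32(26.565048), [np.float32(0.012223831), np.float32(0.014310878)])
```

View pics/b.png

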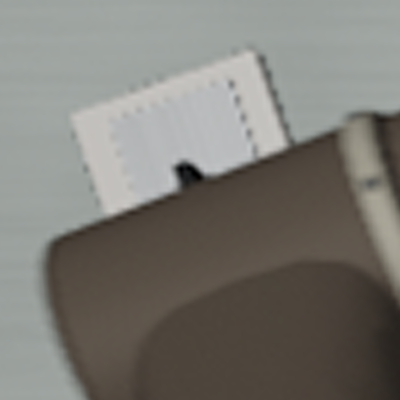

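The lid sits within the board; the arm hides the rest. I carry on to the round lid.

Emit:
carry_out --plan '[[[0.0054,0.03,0],[0,0,0],0],[[0.0054,0.03,0],[0,0,0],0],[[0.0054,0.03,0],[0,0,0],0],[[0.0054,0.03,0],[0,0,0],0],[[0.0054,0.03,0],[0,0,0],0],[[0.0054,0.03,0],[0,0,0],0],[[0.0054,0.03,0],[0,0,0],0],[[0.0054,0.03,0],[0,0,0],0],[[0.0054,0.03,0],[0,0,0],0],[[0.0054,0.03,0],[0,0,0],0],[[0.0054,0.03,0],[0,0,0],0],[[0.0054,0.03,0],[0,0,0],0]]'

```text
time_s: 12.23
tcp_pos: [0.461, -0.3665, 0.3114]
eef_rot: [180.0, -0.1, -19.6]
contact_force: [0.6, 0.8, -0.6]
gripper_width: 0.0876
```

Emit:
carry_out --plan '[[[0,0,0],[0,0,0],0],[[0,0,0],[0,0,0],0],[[0,0,0],[0,0,0],0],[[0,0,0],[0,0,0],0]]'

```text
time_s: 12.57
tcp_pos: [0.4615, -0.3643, 0.3106]
eef_rot: [-180.0, -0.0, -19.6]
contact_force: [0.6, -0.2, 0.6]
gripper_width: 0.0875
```

```bash
python3 go.py .4615 -.3658 .2275 -19.65
python3 - <<'E'
from fit import *
im=r.capture("wrist")[...,::-1].copy(); c=(.462,-.366)
o=ortho("wrist",im,*c,.075,.05,S,fish=True); cv2.drawMarker(o,(150,150),(0,0,255),0,20); a=o
o=ortho("wrist",im,*c,.045,.09,S,fish=True); m=(o.min(2)>132)
cv2.imwrite("pics/w3.png",np.hstack([a,cv2.resize(o,(300,300))]))
E
```

```text
t 12.57 pos [ 0.4615 -0.3643  0.3106] rot [-1.800e+02 -3.000e-02 -1.961e+01] F [ 0.6 -0.2  0.6] w 0.0875 q6 89.6
tool turn z 0.04 shift mm [np.float64(0.5), np.float64(1.4), np.float64(83.1)] norm 83.1
```

View pics/w3.png

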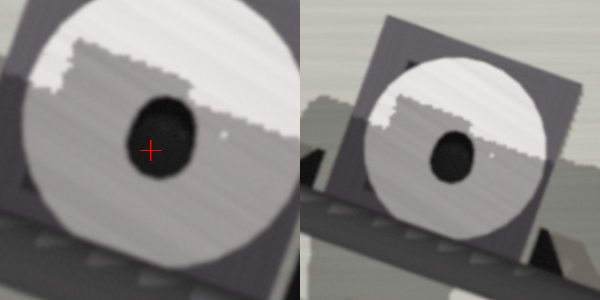

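Wrist view: plate centre near (.4626,-.369), which matches the top view's plate fit (.4623,-.3696). The top view's knob fit was pulled towards the camera by the visible knob side, so I use the plate centres.

Emit:
carry_out --plan '[[[0.0026,0.0044,0.005],[0,0,0],0],[[0,0,0.012],[0,0,0],0],[[0,0,0.014],[0,0,0],0],[[0,0,0.014],[0,0,0],0],[[0,0,0.014],[0,0,0],0],[[0,0,0.012],[0,0,0],0],[[0,0,0.008],[0,0,0],0],[[0,0,0.0035],[0,0,0],0],[[0,0,0],[0,0,0],0],[[0,0,0],[0,0,0],0],[[0,0,0],[0,0,0],0],[[0,0,0],[0,0,0],0]]'

```text
time_s: 13.62
tcp_pos: [0.4626, -0.3701, 0.2284]
eef_rot: [180.0, -0.1, -19.6]
contact_force: [-0.1, 0.8, -0.4]
gripper_width: 0.0878
```

```bash
python3 go.py .4625 -.3693 .2275 -19.65
```

```text
t 13.62 pos [ 0.4626 -0.3701  0.2284] rot [ 1.7999e+02 -8.0000e-02 -1.9640e+01] F [-0.1  0.8 -0.4] w 0.0878 q6 90.1
tool turn z 0.01 shift mm [np.float64(-0.4), np.float64(-0.7), np.float64(0.9)] norm 1.2
```

Emit:
carry_out --plan '[[[0,0,0],[0,0,0],60],[[0,0,0],[0,0,0],120],[[0,0,0],[0,0,0],170],[[0,0,0],[0,0,0],255],[[0,0,0],[0,0,0],255],[[0,0,0],[0,0,0],255],[[0,0,0],[0,0,0],255],[[0,0,0],[0,0,0],255],[[0,0,0],[0,0,0],255],[[0,0,0],[0,0,0],255],[[0,0,0],[0,0,0],255],[[0,0,0],[0,0,0],255]]'

```text
time_s: 14.62
tcp_pos: [0.4623, -0.37, 0.2275]
eef_rot: [-180.0, -0.0, -19.6]
contact_force: [0.2, 0.1, -0.4]
gripper_width: 0.0235
```

Emit:
carry_out --plan '[[[0,0,0],[0,0,0],255],[[0,0,0],[0,0,0],255],[[0,0,0],[0,0,0],255],[[0,0,0],[0,0,0],255]]'

```text
time_s: 14.95
tcp_pos: [0.4623, -0.37, 0.2275]
eef_rot: [-180.0, 0.0, -19.7]
contact_force: [-0.1, 1.2, -0.4]
gripper_width: 0.0234
```

```bash
python3 go.py .4766 .1337 .2284 -19.65
```

```text
t 14.95 pos [ 0.4623 -0.37    0.2275] rot [-180.      0.    -19.65] F [-0.1  1.2 -0.4] w 0.0234 q6 90.1
tool turn z -0.0 shift mm [np.float64(-155.9), np.float64(-479.1), np.float64(-0.9)] norm 503.9
```

Emit:
carry_out --plan '[[[0,0,-0.003],[0,0,0],255],[[0,0,-0.006],[0,0,0],255],[[0,0,-0.01],[0,0,0],255],[[0,0,-0.012],[0,0,0],255],[[0,0,-0.014],[0,0,0],255],[[0,0,-0.014],[0,0,0],255],[[0,0,-0.014],[0,0,0],255],[[0,0,-0.011],[0,0,0],255],[[0,0,-0.006],[0,0,0],255],[[0,0,0],[0,0,0],255]]'

```text
time_s: 15.78
tcp_pos: [0.4626, -0.3702, 0.3196]
eef_rot: [180.0, -0.2, -19.6]
contact_force: [-0.7, -0.6, -2.3]
gripper_width: 0.0231
```

Emit:
carry_out --plan '[[[-0.003,-0.01,0],[0,0,0],255],[[-0.006,-0.02,0],[0,0,0],255],[[-0.0092,-0.02794,0],[0,0,0],255],[[-0.0092,-0.02794,0],[0,0,0],255],[[-0.0092,-0.02794,0],[0,0,0],255],[[-0.0092,-0.02794,0],[0,0,0],255],[[-0.0092,-0.02794,0],[0,0,0],255],[[-0.0092,-0.02794,0],[0,0,0],255],[[-0.0092,-0.02794,0],[0,0,0],255],[[-0.0092,-0.02794,0],[0,0,0],255],[[-0.0092,-0.02794,0],[0,0,0],255],[[-0.0092,-0.02794,0],[0,0,0],255]]'

```text
time_s: 16.78
tcp_pos: [0.4704, -0.043, 0.3168]
eef_rot: [180.0, 0.1, -19.7]
contact_force: [-0.3, 0.1, -1.8]
gripper_width: 0.0237
```

Emit:
carry_out --plan '[[[-0.0092,-0.02794,0],[0,0,0],255],[[-0.0092,-0.02794,0],[0,0,0],255],[[-0.0092,-0.02794,0],[0,0,0],255],[[-0.0092,-0.02794,0],[0,0,0],255],[[-0.0092,-0.02794,0],[0,0,0],255],[[-0.006,-0.02,0],[0,0,0],255],[[-0.003,-0.01,0],[0,0,0],255],[[0,0,0],[0,0,0],255],[[0,0,0],[0,0,0],255],[[0,0,0],[0,0,0],255],[[0,0,0],[0,0,0],255]]'

```text
time_s: 17.7
tcp_pos: [0.4762, 0.1328, 0.3173]
eef_rot: [180.0, 0.0, -19.7]
contact_force: [0.1, -0.0, -2.0]
gripper_width: 0.023
```

```bash
python3 go.py .4766 .1337 .2275 -19.65
python3 - <<'E'
from fit import *
im=r.capture("wrist")[...,::-1].copy(); c=(.4766,.1337)
o=ortho("wrist",im,*c,.04,.1,2000,fish=True); cv2.circle(o,(200,200),130,(0,0,255),1)
t=r.capture("top")[...,::-1].copy()
o2=ortho("top",t,*c,.04,.1,2000); cv2.circle(o2,(200,200),130,(0,0,255),1)
cv2.imwrite("pics/w4.png",np.hstack([o,o2]))
E
```

```text
t 17.7 pos [0.4762 0.1328 0.3173] rot [ 1.7997e+02  3.0000e-02 -1.9710e+01] F [ 0.1 -0.  -2. ] w 0.023 q6 31.9
tool turn z -0.06 shift mm [np.float64(0.0), np.float64(-1.0), np.float64(89.8)] norm 89.8
```

View pics/w4.png

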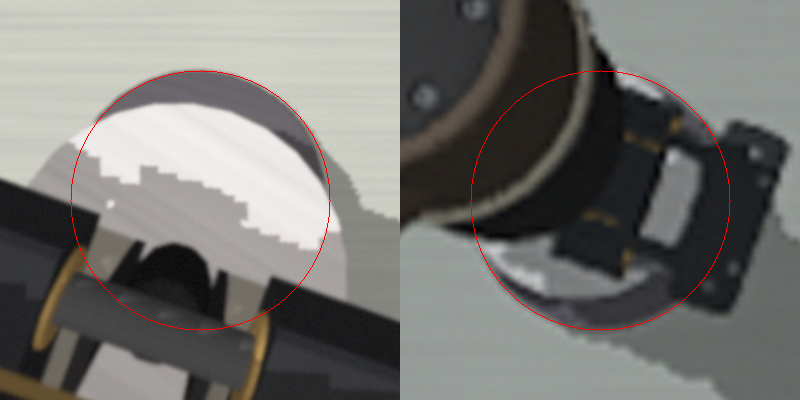

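In the wrist view the pan's rim coincides with the fitted circle, so the target holds. I lower the lid.

Emit:
carry_out --plan '[[[0,0,0.005],[0,0,0],255],[[0,0,0.01],[0,0,0],255],[[0,0,0.012],[0,0,0],255],[[0,0,0.012],[0,0,0],255],[[0,0,0.012],[0,0,0],255],[[0,0,0.012],[0,0,0],255],[[0,0,0.01],[0,0,0],255],[[0,0,0.007],[0,0,0],255],[[0,0,0.004],[0,0,0],255],[[0,0,0.002],[0,0,0],255],[[0,0,0.001],[0,0,0],255],[[0,0,0.0005],[0,0,0],255]]'

```text
time_s: 18.8
tcp_pos: [0.4767, 0.1337, 0.2302]
eef_rot: [-180.0, -0.0, -19.6]
contact_force: [-0.3, -0.2, -1.8]
gripper_width: 0.0234
```

Emit:
carry_out --plan '[[[0,0,0],[0,0,0],255],[[0,0,0.0005],[0,0,0],255],[[0,0,0.0005],[0,0,0],255],[[0,0,0.0005],[0,0,0],255],[[0,0,0],[0,0,0],255]]'

```text
time_s: 19.22
tcp_pos: [0.4765, 0.1337, 0.2286]
eef_rot: [-180.0, -0.0, -19.6]
contact_force: [-0.3, -0.5, -1.9]
gripper_width: 0.0232
```

Emit:
carry_out --plan '[[[0,0,0.0005],[0,0,0],255],[[0,0,0.0005],[0,0,0],255],[[0,0,0.0005],[0,0,0],255],[[0,0,0],[0,0,0],255],[[0,0,0],[0,0,0],255]]'

```text
time_s: 19.63
tcp_pos: [0.4765, 0.1337, 0.2275]
eef_rot: [-180.0, -0.0, -19.6]
contact_force: [-2.8, 0.5, 5.2]
gripper_width: 0.0235
```

Emit:
carry_out --plan '[[[0,0,0],[0,0,0],150],[[0,0,0],[0,0,0],100],[[0,0,0],[0,0,0],50],[[0,0,0],[0,0,0],0],[[0,0,0],[0,0,0],0],[[0,0,0],[0,0,0],0],[[0,0,0],[0,0,0],0],[[0,0,0],[0,0,0],0]]'

```text
time_s: 20.3
tcp_pos: [0.4765, 0.1337, 0.227]
eef_rot: [-180.0, -0.0, -19.6]
contact_force: [-0.7, 0.2, -0.8]
gripper_width: 0.0711
```

Emit:
carry_out --plan '[[[0,0,-0.004],[0,0,0],0],[[0,0,-0.01],[0,0,0],0],[[0,0,-0.015],[0,0,0],0],[[0,0,-0.02],[0,0,0],0],[[0,0,-0.02],[0,0,0],0],[[0,0,-0.015],[0,0,0],0],[[0,0,0],[0,0,0],0]]'

```text
time_s: 20.88
tcp_pos: [0.4774, 0.1342, 0.3146]
eef_rot: [-179.8, -0.2, -19.6]
contact_force: [-0.3, 1.3, 0.3]
gripper_width: 0.0877
```

```bash
python3 go.py .5984 -.1327 .31 -2.5
```

```text
t 20.88 pos [0.4774 0.1342 0.3146] rot [-179.76   -0.21  -19.61] F [-0.3  1.3  0.3] w 0.0877 q6 31.9
tool turn z -17.11 shift mm [np.float64(132.5), np.float64(261.3), np.float64(4.6)] norm 293.1
```

Emit:
carry_out --plan '[[[0,0,0],[0,0,-5.7],0],[[0,0,0],[0,0,-5.7],0],[[0,0,0],[0,0,-5.7],0]]'

```text
time_s: 21.13
tcp_pos: [0.4763, 0.1336, 0.311]
eef_rot: [-180.0, 0.0, -2.3]
contact_force: [-0.3, -0.4, -0.1]
gripper_width: 0.0878
```

Emit:
carry_out --plan '[[[0.006,0.0115,0],[0,0,0],0],[[0.0115,0.0227,0],[0,0,0],0],[[0.0115,0.0227,0],[0,0,0],0],[[0.0115,0.0227,0],[0,0,0],0],[[0.0115,0.0227,0],[0,0,0],0],[[0.0115,0.0227,0],[0,0,0],0],[[0.0115,0.0227,0],[0,0,0],0],[[0.0115,0.0227,0],[0,0,0],0],[[0.0115,0.0227,0],[0,0,0],0],[[0.0115,0.0227,0],[0,0,0],0],[[0.0115,0.0227,0],[0,0,0],0],[[0.0115,0.0227,0],[0,0,0],0]]'

```text
time_s: 22.13
tcp_pos: [0.5975, -0.1344, 0.3106]
eef_rot: [-180.0, 0.0, -2.6]
contact_force: [0.6, 0.4, -0.0]
gripper_width: 0.0875
```

Emit:
carry_out --plan '[[[0,0,0],[0,0,0],0],[[0,0,0],[0,0,0],0],[[0,0,0],[0,0,0],0],[[0,0,0],[0,0,0],0]]'

```text
time_s: 22.47
tcp_pos: [0.5969, -0.1326, 0.3109]
eef_rot: [-180.0, 0.0, -2.5]
contact_force: [0.0, 0.7, -0.3]
gripper_width: 0.0875
```

```bash
python3 go.py .5984 -.1327 .2275 -2.5
python3 - <<'E'
from fit import *
w_=r.capture("wrist")[...,::-1].copy(); c=(.5984,-.1327)
o=ortho("wrist",w_,*c,.045,.1,2000,fish=True); cv2.drawMarker(o,(200,200),(0,0,255),0,16)
b=cv2.boxPoints(((200,200),(216,216),2.5)).astype(int); cv2.polylines(o,[b],True,(0,0,255))
t=r.capture("top")[...,::-1].copy()
c=(.4766,.1337); q=ortho("top",t,*c,.045,.1,2000); cv2.circle(q,(200,200),110,(0,0,255),1)
cv2.imwrite("pics/w5.png",np.hstack([o,q]))
c=(.5815,.359); q=ortho("top",t,*c,.02,.11,S).astype(int); d=q[...,0]-q[...,2]
cv2.imwrite("pics/b2.png",ortho("top",t,*c,.02,.11,2000))
E
```

```text
t 22.47 pos [ 0.5969 -0.1326  0.3109] rot [-1.7999e+02  2.0000e-02 -2.5200e+00] F [ 0.   0.7 -0.3] w 0.0875 q6 81.7
tool turn z -0.02 shift mm [np.float64(1.5), np.float64(0.1), np.float64(83.4)] norm 83.4
```

View pics/w5.png

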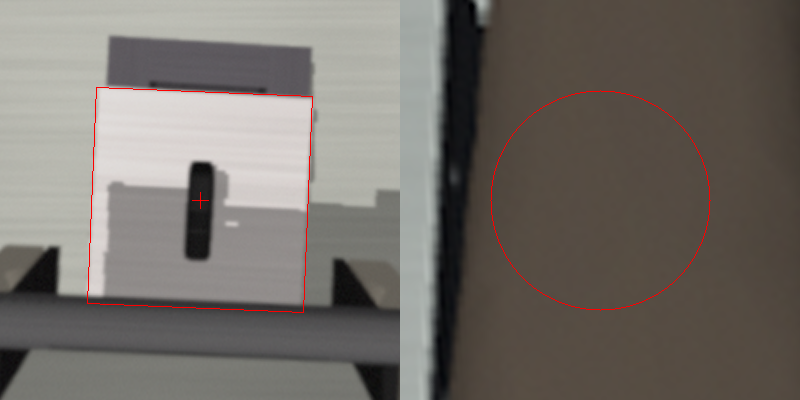

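The plate coincides with the drawn outline. I descend and grip.

Emit:
carry_out --plan '[[[0.0013,0,0.005],[0,0,0],0],[[0,0,0.012],[0,0,0],0],[[0,0,0.014],[0,0,0],0],[[0,0,0.014],[0,0,0],0],[[0,0,0.014],[0,0,0],0],[[0,0,0.012],[0,0,0],0],[[0,0,0.008],[0,0,0],40],[[0,0,0.004],[0,0,0],80],[[0,0,0],[0,0,0],120],[[0,0,0],[0,0,0],160],[[0,0,0],[0,0,0],200],[[0,0,0],[0,0,0],255]]'

```text
time_s: 23.57
tcp_pos: [0.5988, -0.1332, 0.2289]
eef_rot: [-180.0, -0.1, -2.5]
contact_force: [0.5, -0.5, -0.3]
gripper_width: 0.0533
```

Emit:
carry_out --plan '[[[0,0,0],[0,0,0],255],[[0,0,0],[0,0,0],255],[[0,0,0],[0,0,0],255],[[0,0,0],[0,0,0],255],[[0,0,0],[0,0,0],255],[[0,0,0],[0,0,0],255],[[0,0,0],[0,0,0],255],[[0,0,0],[0,0,0],255],[[0,0,0],[0,0,0],255],[[0,0,0],[0,0,0],255],[[0,0,0],[0,0,0],255],[[0,0,0],[0,0,0],255]]'

```text
time_s: 24.57
tcp_pos: [0.5985, -0.1332, 0.2281]
eef_rot: [-180.0, -0.0, -2.5]
contact_force: [-0.4, -0.1, 0.1]
gripper_width: 0.0118
```

Emit:
carry_out --plan '[[[0,0,0],[0,0,0],255],[[0,0,0],[0,0,0],255],[[0,0,0],[0,0,0],255]]'

```text
time_s: 24.82
tcp_pos: [0.5986, -0.1332, 0.2281]
eef_rot: [180.0, -0.0, -2.5]
contact_force: [-0.1, -0.5, 0.7]
gripper_width: 0.0117
```

```bash
python3 go.py .4613 -.3658 .2275 -19.65
```

```text
t 24.82 pos [ 0.5986 -0.1332  0.2281] rot [180.    -0.    -2.55] F [-0.1 -0.5  0.7] w 0.0117 q6 81.8
tool turn z 17.1 shift mm [np.float64(-51.1), np.float64(265.2), np.float64(0.6)] norm 270.1
```

Emit:
carry_out --plan '[[[0,0,-0.003],[0,0,0],255],[[0,0,-0.006],[0,0,0],255],[[0,0,-0.01],[0,0,0],255],[[0,0,-0.013],[0,0,0],255],[[0,0,-0.014],[0,0,0],255],[[0,0,-0.014],[0,0,0],255],[[0,0,-0.012],[0,0,0],255],[[0,0,-0.008],[0,0,3],255],[[0,0,0],[0,0,5.5],255],[[0,0,0],[0,0,5.6],255],[[0,0,0],[0,0,3],255],[[0,0,0],[0,0,0],255]]'

```text
time_s: 25.82
tcp_pos: [0.5985, -0.1332, 0.3091]
eef_rot: [-180.0, -0.1, -19.8]
contact_force: [-0.9, 0.6, -1.6]
gripper_width: 0.0121
```

Emit:
carry_out --plan '[[[-0.002,0.0102,0],[0,0,0],255],[[-0.004,0.02,0],[0,0,0],255],[[-0.0049,0.0255,0],[0,0,0],255],[[-0.0049,0.0255,0],[0,0,0],255],[[-0.0049,0.0255,0],[0,0,0],255],[[-0.0049,0.0255,0],[0,0,0],255],[[-0.0049,0.0255,0],[0,0,0],255],[[-0.0049,0.0255,0],[0,0,0],255],[[-0.0049,0.0255,0],[0,0,0],255],[[-0.0049,0.0255,0],[0,0,0],255],[[-0.004,0.021,0],[0,0,0],255],[[-0.002,0.01,0],[0,0,0],255]]'

```text
time_s: 26.82
tcp_pos: [0.4594, -0.3677, 0.3084]
eef_rot: [180.0, 0.0, -19.6]
contact_force: [0.2, 0.2, -1.2]
gripper_width: 0.012
```

Emit:
carry_out --plan '[[[0,0,0],[0,0,0],255],[[0,0,0],[0,0,0],255],[[0,0,0],[0,0,0],255],[[0,0,0],[0,0,0],255]]'

```text
time_s: 27.15
tcp_pos: [0.4616, -0.3651, 0.3082]
eef_rot: [-180.0, -0.0, -19.6]
contact_force: [-0.3, -0.3, -1.4]
gripper_width: 0.012
```

```bash
python3 go.py .4613 -.3658 .2281 -19.65
python3 - <<'E'
from fit import *
w_=r.capture("wrist")[...,::-1].copy(); c=(.4613,-.3658)
o=ortho("wrist",w_,*c,.04,.1,2000,fish=True)
b=cv2.boxPoints(((200,200),(256,256),19.65)).astype(int); cv2.polylines(o,[b],True,(0,0,255))
t=r.capture("top")[...,::-1].copy()
c=(.4766,.1337); q=ortho("top",t,*c,.045,.1,2000); print(disc(cv2.resize(q,None,fx=1.5,fy=1.5).min(2)>132,c,.1)); cv2.circle(q,(200,200),110,(0,0,255),1)
cv2.imwrite("pics/w6.png",np.hstack([o,q])); cv2.imwrite("pics/t6.png",t)
E
```

```text
t 27.15 pos [ 0.4616 -0.3651  0.3082] rot [-1.7999e+02 -1.0000e-02 -1.9570e+01] F [-0.3 -0.3 -1.4] w 0.012 q6 89.8
tool turn z 0.08 shift mm [np.float64(-0.0), np.float64(0.7), np.float64(80.1)] norm 80.1
(array([0.4766, 0.1337]), array([0.4766, 0.1337]), 0.2823713785807292)
```

View pics/w6.png

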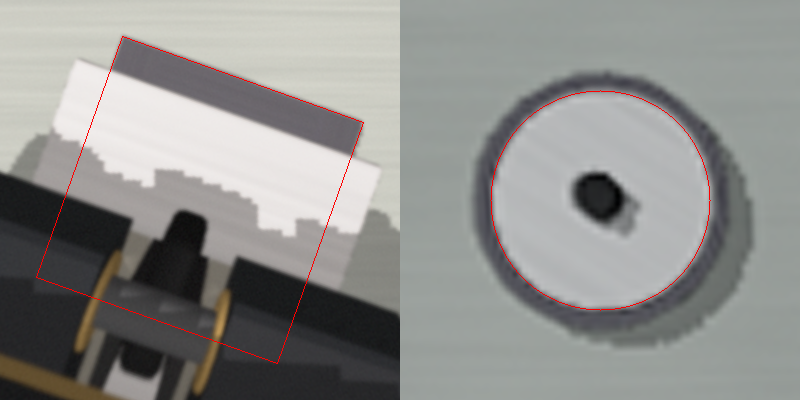

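The round lid is concentric on its pan in the right tile. The square pan's visible edges match the drawn outline in the left tile. I lower the square lid.

Emit:
carry_out --plan '[[[0,0.0005,0.005],[0,0,0],255],[[0,0,0.01],[0,0,0],255],[[0,0,0.012],[0,0,0],255],[[0,0,0.012],[0,0,0],255],[[0,0,0.012],[0,0,0],255],[[0,0,0.01],[0,0,0],255],[[0,0,0.008],[0,0,0],255],[[0,0,0.005],[0,0,0],255],[[0,0,0.003],[0,0,0],255],[[0,0,0.001],[0,0,0],255],[[0,0,0.0005],[0,0,0],255],[[0,0,0.0005],[0,0,0],255]]'

```text
time_s: 28.25
tcp_pos: [0.4612, -0.3663, 0.2295]
eef_rot: [180.0, -0.0, -19.6]
contact_force: [-0.3, -0.3, -1.8]
gripper_width: 0.012
```

Emit:
carry_out --plan '[[[0,0,0.0005],[0,0,0],255],[[0,0,0.0003],[0,0,0],255],[[0,0,0],[0,0,0],255],[[0,0,0],[0,0,0],255]]'

```text
time_s: 28.58
tcp_pos: [0.461, -0.3662, 0.2284]
eef_rot: [180.0, -0.0, -19.6]
contact_force: [0.1, 0.1, -2.1]
gripper_width: 0.0121
```

Emit:
carry_out --plan '[[[0,0,0.0005],[0,0,0],255],[[0,0,0.0005],[0,0,0],255],[[0,0,0],[0,0,0],255],[[0,0,0],[0,0,0],255]]'

```text
time_s: 28.92
tcp_pos: [0.4611, -0.3663, 0.2281]
eef_rot: [180.0, -0.0, -19.6]
contact_force: [-2.4, 0.9, 5.2]
gripper_width: 0.0117
```

Emit:
carry_out --plan '[[[0,0,0],[0,0,0],160],[[0,0,0],[0,0,0],110],[[0,0,0],[0,0,0],60],[[0,0,0],[0,0,0],0],[[0,0,0],[0,0,0],0],[[0,0,0],[0,0,0],0],[[0,0,0],[0,0,0],0],[[0,0,0],[0,0,0],0]]'

```text
time_s: 29.58
tcp_pos: [0.461, -0.3662, 0.2272]
eef_rot: [180.0, 0.0, -19.6]
contact_force: [0.4, 0.0, -0.1]
gripper_width: 0.0596
```

Emit:
carry_out --plan '[[[0,0,-0.004],[0,0,0],0],[[0,0,-0.01],[0,0,0],0],[[0,0,-0.018],[0,0,0],0],[[0,0,-0.022],[0,0,-4.25],0],[[0,0,-0.022],[0,0,-7],0],[[0,0,-0.015],[0,0,-7],0],[[0,0,-0.009],[0,0,-7],0],[[0,0,0],[0,0,-7],0],[[0,0,0],[0,0,-7],0],[[0,0,0],[0,0,0],0]]'

```text
time_s: 30.42
tcp_pos: [0.4609, -0.3662, 0.3286]
eef_rot: [179.9, -0.1, 19.9]
contact_force: [-0.3, -0.0, 0.4]
gripper_width: 0.0878
```

```bash
python3 go.py .5808 .3569 .33 19.6
python3 - <<'E'
from fit import *
t=cv2.imread("pics/t6.png")
for n,i,z,c in(("lid",t,.045,0),):
    c=(.5815,.359); o=ortho("top",i,*c,.02,.1,2000)
    b=cv2.boxPoints(((200+2*2.1,200+2*.7),(168,280),-19.6)).astype(int); cv2.polylines(o,[b],True,(0,0,255))
    c=(.597,-.135); q=ortho("top",i,*c,.04,.1,2000); b=cv2.boxPoints(((200,200),(208,320),3.2)).astype(int); cv2.polylines(q,[b],True,(0,0,255))
cv2.imwrite("pics/b7.png",np.hstack([o,q]))
E
```

```text
t 30.42 pos [ 0.4609 -0.3662  0.3286] rot [ 1.7994e+02 -7.0000e-02  1.9930e+01] F [-0.3 -0.   0.4] w 0.0878 q6 129.4
tool turn z 0.33 shift mm [np.float64(355.5), np.float64(-641.0), np.float64(-1.4)] norm 733.0
```

View pics/b7.png

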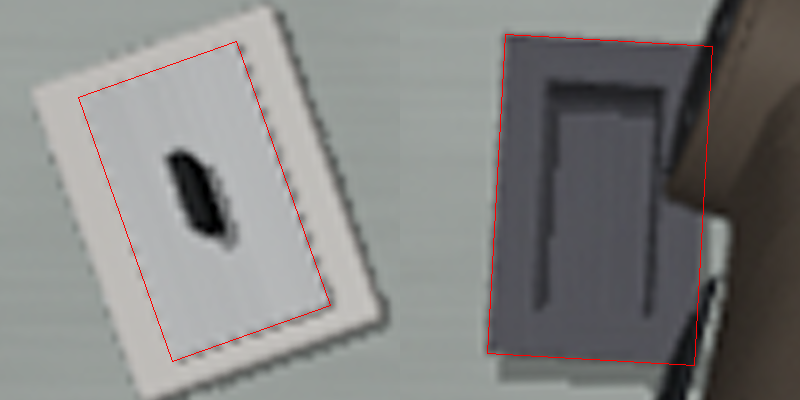

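The oblong lid lies squarely on the board where I put it, and the fitted outline matches the open oblong pan. I go back for the lid.

Emit:
carry_out --plan '[[[0.0148,-0.0267,0],[0,0,0],0],[[0.0148,-0.0267,0],[0,0,0],0],[[0.0148,-0.0267,0],[0,0,0],0],[[0.0148,-0.0267,0],[0,0,0],0],[[0.0148,-0.0267,0],[0,0,0],0],[[0.0148,-0.0267,0],[0,0,0],0],[[0.0148,-0.0267,0],[0,0,0],0],[[0.0148,-0.0267,0],[0,0,0],0],[[0.0148,-0.0267,0],[0,0,0],0],[[0.0148,-0.0267,0],[0,0,0],0],[[0.0148,-0.0267,0],[0,0,0],0],[[0.0148,-0.0267,0],[0,0,0],0]]'

```text
time_s: 31.42
tcp_pos: [0.5208, -0.0033, 0.328]
eef_rot: [180.0, -0.0, 19.3]
contact_force: [0.5, -0.4, -0.0]
gripper_width: 0.0873
```

Emit:
carry_out --plan '[[[0.0148,-0.0267,0],[0,0,0],0],[[0.0148,-0.0267,0],[0,0,0],0],[[0.0148,-0.0267,0],[0,0,0],0],[[0.0148,-0.0267,0],[0,0,0],0],[[0.0148,-0.0267,0],[0,0,0],0],[[0.0148,-0.0267,0],[0,0,0],0],[[0.0148,-0.0267,0],[0,0,0],0],[[0.0148,-0.0267,0],[0,0,0],0],[[0.0148,-0.0267,0],[0,0,0],0],[[0.0148,-0.0267,0],[0,0,0],0],[[0.0148,-0.0267,0],[0,0,0],0],[[0.0148,-0.0267,0],[0,0,0],0]]'

```text
time_s: 32.42
tcp_pos: [0.5806, 0.3581, 0.3278]
eef_rot: [180.0, -0.0, 19.3]
contact_force: [0.2, -0.2, 0.2]
gripper_width: 0.0871
```

Emit:
carry_out --plan '[[[0,0,0],[0,0,0],0],[[0,0,0],[0,0,0],0],[[0,0,0],[0,0,0],0],[[0,0,0],[0,0,0],0]]'

```text
time_s: 32.75
tcp_pos: [0.5805, 0.3558, 0.3275]
eef_rot: [180.0, 0.0, 19.5]
contact_force: [0.1, -0.1, 0.3]
gripper_width: 0.0876
```

```bash
python3 go.py .5808 .3569 .2025 19.6
python3 - <<'E'
from fit import *
w_=r.capture("wrist")[...,::-1].copy(); c=(.5808,.3569)
o=ortho("wrist",w_,*c,.02,.1,2000,fish=True); cv2.drawMarker(o,(200,200),(0,0,255),0,16)
b=cv2.boxPoints(((200,200),(168,280),-19.6)).astype(int); cv2.polylines(o,[b],True,(0,0,255))
t=r.capture("top")[...,::-1].copy()
c=(.4613,-.3658); q=ortho("top",t,*c,.045,.1,2000); b=cv2.boxPoints(((200,200),(216,216),19.65)).astype(int); cv2.polylines(q,[b],True,(0,0,255))
cv2.imwrite("pics/w8.png",np.hstack([o,q]))
E
```

```text
t 32.75 pos [0.5805 0.3558 0.3275] rot [1.7999e+02 1.0000e-02 1.9470e+01] F [ 0.1 -0.1  0.3] w 0.0876 q6 61.6
tool turn z -0.13 shift mm [np.float64(0.6), np.float64(-0.9), np.float64(125.0)] norm 125.0
```

View pics/w8.png

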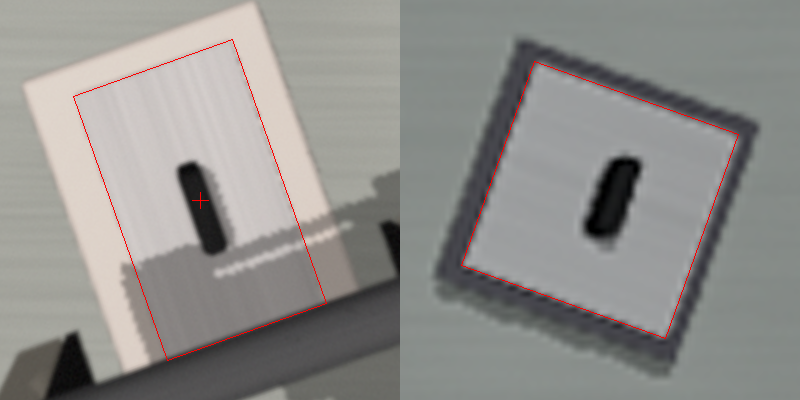

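Both checks are good: the square lid is centred on its pan, and the oblong lid lies under the gripper. I descend and grip.

Emit:
carry_out --plan '[[[0.0006,-0.0009,0.006],[0,0,0],0],[[0,0,0.014],[0,0,0],0],[[0,0,0.02],[0,0,0],0],[[0,0,0.02],[0,0,0],0],[[0,0,0.02],[0,0,0],0],[[0,0,0.018],[0,0,0],0],[[0,0,0.014],[0,0,0],0],[[0,0,0.008],[0,0,0],40],[[0,0,0.0045],[0,0,0],80],[[0,0,0],[0,0,0],120],[[0,0,0],[0,0,0],160],[[0,0,0],[0,0,0],200]]'

```text
time_s: 33.85
tcp_pos: [0.5812, 0.3579, 0.2039]
eef_rot: [-180.0, -0.1, 19.6]
contact_force: [-0.1, -0.2, 0.8]
gripper_width: 0.0601
```

Emit:
carry_out --plan '[[[0,0,0],[0,0,0],255],[[0,0,0],[0,0,0],255],[[0,0,0],[0,0,0],255],[[0,0,0],[0,0,0],255],[[0,0,0],[0,0,0],255],[[0,0,0],[0,0,0],255],[[0,0,0],[0,0,0],255],[[0,0,0],[0,0,0],255],[[0,0,0],[0,0,0],255],[[0,0,0],[0,0,0],255],[[0,0,0],[0,0,0],255],[[0,0,0],[0,0,0],255]]'

```text
time_s: 34.85
tcp_pos: [0.5809, 0.3576, 0.2028]
eef_rot: [-180.0, 0.0, 19.6]
contact_force: [0.1, -0.3, 0.6]
gripper_width: 0.0118
```

Emit:
carry_out --plan '[[[0,0,0],[0,0,0],255],[[0,0,0],[0,0,0],255],[[0,0,0],[0,0,0],255]]'

```text
time_s: 35.1
tcp_pos: [0.5809, 0.3576, 0.2027]
eef_rot: [180.0, 0.0, 19.6]
contact_force: [0.4, -0.4, 0.7]
gripper_width: 0.0119
```

```bash
python3 go.py .5965 -.135 .2275 -3.2
```

```text
t 35.1 pos [0.5809 0.3576 0.2027] rot [180.    0.   19.6] F [ 0.4 -0.4  0.7] w 0.0119 q6 61.7
tool turn z 22.8 shift mm [np.float64(43.1), np.float64(491.0), np.float64(-24.8)] norm 493.5
```

Emit:
carry_out --plan '[[[0,0,-0.003],[0,0,0],255],[[0,0,-0.007],[0,0,0],255],[[0,0,-0.013],[0,0,0],255],[[0,0,-0.018],[0,0,0],255],[[0,0,-0.02],[0,0,0],255],[[0,0,-0.02],[0,0,2],255],[[0,0,-0.02],[0,0,4],255],[[0,0,-0.02],[0,0,5],255],[[0,0,-0.018],[0,0,5],255],[[0,0,-0.013],[0,0,4.8],255],[[0,0,-0.007],[0,0,2],255],[[0,0,-0.002],[0,0,0],255]]'

```text
time_s: 36.1
tcp_pos: [0.5811, 0.3577, 0.3672]
eef_rot: [-179.8, -0.2, -3.3]
contact_force: [0.1, 0.1, -1.0]
gripper_width: 0.0118
```

```bash
python3 go.py .5965 -.135 .2277 -3.2
```

```text
t 36.1 pos [0.5811 0.3577 0.3672] rot [-1.7983e+02 -1.7000e-01 -3.2800e+00] F [ 0.1  0.1 -1. ] w 0.0118 q6 38.8
tool turn z -0.08 shift mm [np.float64(42.9), np.float64(491.0), np.float64(139.5)] norm 512.3
```

Emit:
carry_out --plan '[[[0.001,0.01,0],[0,0,0],255],[[0.002,0.02,0],[0,0,0],255],[[0.0023,0.0269,0],[0,0,0],255],[[0.0023,0.0269,0],[0,0,0],255],[[0.0023,0.0269,0],[0,0,0],255],[[0.0023,0.0269,0],[0,0,0],255],[[0.0023,0.0269,0],[0,0,0],255],[[0.0023,0.0269,0],[0,0,0],255],[[0.0023,0.0269,0],[0,0,0],255],[[0.0023,0.0269,0],[0,0,0],255],[[0.0023,0.0269,0],[0,0,0],255],[[0.0023,0.0269,0],[0,0,0],255]]'

```text
time_s: 37.1
tcp_pos: [0.5892, 0.0551, 0.3633]
eef_rot: [180.0, 0.1, -3.2]
contact_force: [0.7, -0.0, -0.6]
gripper_width: 0.012
```

Emit:
carry_out --plan '[[[0.0023,0.0269,0],[0,0,0],255],[[0.0023,0.0269,0],[0,0,0],255],[[0.0023,0.0269,0],[0,0,0],255],[[0.0023,0.0269,0],[0,0,0],255],[[0.0023,0.0269,0],[0,0,0],255],[[0.0023,0.0269,0],[0,0,0],255],[[0.002,0.02,0],[0,0,0],255],[[0.001,0.01,0],[0,0,0],255],[[0,0,0],[0,0,0],255],[[0,0,0],[0,0,0],255],[[0,0,0],[0,0,0],255],[[0,0,0],[0,0,0],255]]'

```text
time_s: 38.1
tcp_pos: [0.5961, -0.1338, 0.3637]
eef_rot: [-180.0, 0.0, -3.1]
contact_force: [0.2, 0.1, -1.2]
gripper_width: 0.0121
```

```bash
python3 go.py .5965 -.135 .2277 -3.2
python3 - <<'E'
from fit import *
w_=r.capture("wrist")[...,::-1].copy(); c=(.597,-.135); s=r.get_state()["tcp_pos"]
o=ortho("wrist",w_,*c,.04,.1,2000,fish=True)
b=cv2.boxPoints(((200,200),(208,320),3.2)).astype(int); cv2.polylines(o,[b],True,(0,0,255))
q=ortho("wrist",w_,s[0],s[1],s[2]-.1827,.1,2000,fish=True); b=cv2.boxPoints(((200,200),(168,280),3.2)).astype(int); cv2.polylines(q,[b],True,(0,0,255))
cv2.imwrite("pics/w9.png",np.hstack([o,q]))
E
```

```text
t 38.1 pos [ 0.5961 -0.1338  0.3637] rot [-1.7999e+02  1.0000e-02 -3.1400e+00] F [ 0.2  0.1 -1.2] w 0.0121 q6 81.2
tool turn z 0.06 shift mm [np.float64(0.5), np.float64(1.2), np.float64(136.0)] norm 136.0
```

View pics/w9.png

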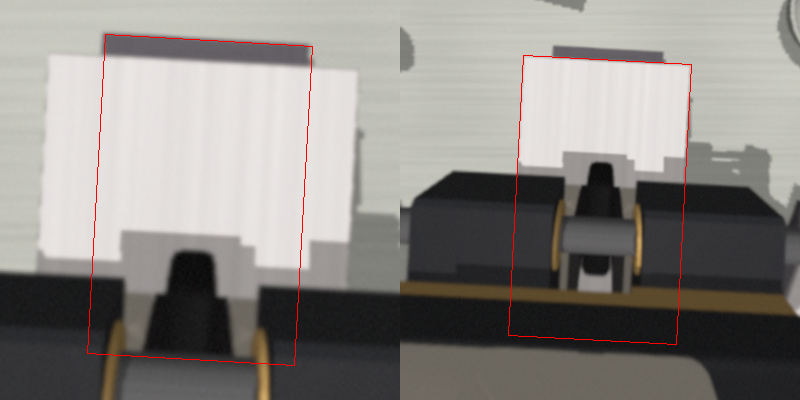

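The pan edges and the front edge of the held lid both match their outlines. I lower the lid.

Emit:
carry_out --plan '[[[0.0003,0.0008,0.006],[0,0,0],255],[[0,0,0.012],[0,0,0],255],[[0,0,0.017],[0,0,0],255],[[0,0,0.018],[0,0,0],255],[[0,0,0.018],[0,0,0],255],[[0,0,0.018],[0,0,0],255],[[0,0,0.016],[0,0,0],255],[[0,0,0.012],[0,0,0],255],[[0,0,0.008],[0,0,0],255],[[0,0,0.005],[0,0,0],255],[[0,0,0.003],[0,0,0],255],[[0,0,0.001],[0,0,0],255]]'

```text
time_s: 39.15
tcp_pos: [0.5966, -0.135, 0.2296]
eef_rot: [180.0, 0.0, -3.2]
contact_force: [-0.1, -0.0, -1.3]
gripper_width: 0.0116
```

Emit:
carry_out --plan '[[[0,0,0.0005],[0,0,0],255],[[0,0,0.0005],[0,0,0],255],[[0,0,0],[0,0,0],255],[[0,0,0],[0,0,0],255]]'

```text
time_s: 39.48
tcp_pos: [0.5967, -0.1352, 0.2293]
eef_rot: [-180.0, -0.1, -3.2]
contact_force: [0.0, 0.1, -1.3]
gripper_width: 0.0119
```

Emit:
carry_out --plan '[[[0,0,0.0006],[0,0,0],255],[[0,0,0.0006],[0,0,0],255],[[0,0,0.0006],[0,0,0],255],[[0,0,0],[0,0,0],255],[[0,0,0],[0,0,0],255]]'

```text
time_s: 39.9
tcp_pos: [0.5966, -0.1352, 0.2277]
eef_rot: [180.0, -0.0, -3.2]
contact_force: [-2.1, 1.3, 4.2]
gripper_width: 0.012
```

Emit:
carry_out --plan '[[[0,0,0],[0,0,0],160],[[0,0,0],[0,0,0],110],[[0,0,0],[0,0,0],60],[[0,0,0],[0,0,0],0],[[0,0,0],[0,0,0],0],[[0,0,0],[0,0,0],0],[[0,0,0],[0,0,0],0],[[0,0,0],[0,0,0],0]]'

```text
time_s: 40.57
tcp_pos: [0.5965, -0.1352, 0.2269]
eef_rot: [180.0, 0.0, -3.2]
contact_force: [-0.1, -0.2, 0.3]
gripper_width: 0.0597
```

Emit:
carry_out --plan '[[[0,0,-0.004],[0,0,0],0],[[0,0,-0.01],[0,0,0],0],[[0,0,-0.018],[0,0,0],0],[[0,0,-0.022],[0,0,0],0],[[0,0,-0.025],[0,0,0],0],[[0,0,-0.025],[0,0,0],0],[[0,0,-0.02],[0,0,0],0],[[0,0,-0.012],[0,0,0],0]]'

```text
time_s: 41.23
tcp_pos: [0.5968, -0.1353, 0.3671]
eef_rot: [180.0, -0.3, -3.2]
contact_force: [0.7, -0.4, -0.8]
gripper_width: 0.0878
```

Emit:
carry_out --plan '[[[0,-0.015,0],[0,0,0],0],[[0,-0.03,0],[0,0,0],0],[[0,-0.035,0],[0,0,0],0],[[0,-0.035,0],[0,0,0],0],[[0,-0.035,0],[0,0,0],0],[[0,-0.035,0],[0,0,0],0],[[0,-0.035,0],[0,0,0],0],[[0,-0.035,0],[0,0,0],0],[[0,-0.035,0],[0,0,0],0],[[0,-0.035,0],[0,0,0],0],[[0,-0.035,0],[0,0,0],0],[[0,-0.035,0],[0,0,0],0]]'

```text
time_s: 42.23
tcp_pos: [0.6183, 0.2609, 0.3643]
eef_rot: [-180.0, -0.1, -3.2]
contact_force: [1.2, 0.7, 0.4]
gripper_width: 0.0881
```

Emit:
carry_out --plan '[[[0,-0.035,0],[0,0,0],0],[[0,-0.03,0],[0,0,0],0],[[0,-0.015,0],[0,0,0],0],[[0,0,0],[0,0,0],0],[[0,0,0],[0,0,0],0]]'

```text
time_s: 42.65
tcp_pos: [0.6228, 0.3396, 0.3632]
eef_rot: [180.0, 0.0, -3.1]
contact_force: [-0.1, -1.4, -0.3]
gripper_width: 0.0874
```

```bash
python3 go.py .5965 -.135 .2277 -3.2
python3 - <<'E'
from fit import *
t=r.capture("top")[...,::-1].copy(); cv2.imwrite("pics/t9.png",t)
bx=lambda q,w,h,a,k=1.5:cv2.polylines(q,[cv2.boxPoints(((150,150),(w*k,h*k),a)).astype(int)],True,(0,0,255))
def tile(c):return ortho("top",t,*c,.045,.1,1500)
a=tile((.597,-.135)); bx(a,84,140,3.2); b=tile((.4613,-.3658)); bx(b,108,108,19.65)
c=tile((.4766,.1337)); cv2.circle(c,(150,150),82,(0,0,255),1)
cv2.imwrite("pics/f.png",np.vstack([np.hstack([a,b]),np.hstack([c,cv2.resize(t,(300,300))])]))
E
```

```text
t 42.65 pos [0.6228 0.3396 0.3632] rot [ 1.7999e+02  1.0000e-02 -3.1300e+00] F [-0.1 -1.4 -0.3] w 0.0874 q6 42.6
tool turn z 0.07 shift mm [np.float64(0.3), np.float64(475.4), np.float64(135.5)] norm 494.3
```

View pics/f.png

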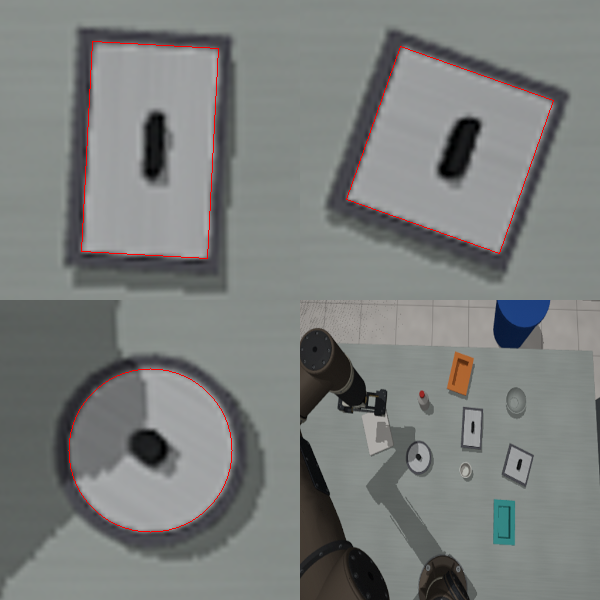

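All three lids lie centred on their own pans with even rims, and the bottle, bowl and cup are where they were. I hand in.

```bash
python3 -c "
from plant import r
print(r.close_job(), r.get_state()['time_s'])"
```

```text
the job is handed in; nothing more can be done
the job is handed in; nothing more can be done
```

All three lids are on their own pans, and I handed the job in just after 42.65 s of the 120 s. I set the oblong lid aside on the board, then placed the round lid, the square lid and finally the oblong lid. Each was lowered until a light contact of about 4–5 N showed before I let go.

The final top view shows each lid following its expected outline on its own pan, about 1–2 mm off by eye. The gripper was open and clear of everything. The bottle, bowl and cup looked unmoved, though I judged that by eye and did not measure it.

One early disagreement: in the top view, the fits of the grips and knob came out 3–4 mm off because their sides were visible. I used the plate outlines instead, which agreed with the wrist camera. No check failed at the end, and the hand-in reports no verdict.

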